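# Push the ram home in the bench clay extruder

## Task

Take the wooden push rod from its rest by the bare front half and feed its tapered nose into the barrel of the bench extruder, partway; let go of it there, take a fresh grip near its rear end and push on, so that it drives the follower disc inside to the end of its travel. Where the follower stops is set differently each time, so feel for it: lean on the rod there steadily with about 18 N for half a second (less than 10 N does not seat it, more than 30 N cracks it), then let go and leave the rod in the barrel. Do not disturb the clay pieces and the wooden rib on the bench.

Things in the scene. Friction and masses are not known exactly. Their poses are not given: they have to be found in the camera images.
- rod_center (a point): centre of the push rod, on its axis, half-way along; y runs along the rod to its nose, z up at the start. Plain round beech rod, 20 mm in diameter, 260 mm long, about 0.1 kg (varies); the front 10 mm taper to a flat nose 13 mm across
- rod_tip (a point): middle of the rod's nose face, 130 mm ahead of the rod's centre
- push_rod: the same rod; origin at its centre, y along it to the nose. At the start it lies level, axis 40 mm above the bench, its rear 125 mm in the groove of the rest (the walls stand 11 mm above the axis, no room for fingers; lift it straight up), its front 135 mm bare in free air
- rod_rest: wooden rest, fixed, 135 x 64 x 51 mm, with an open groove along its top for the rear of the rod; origin on the bench below the rod's centre, y along the groove toward the rod's nose; the block reaches from y = -130 to y = +5 mm
- bore_mouth (a point): centre of the open mouth of the barrel's bore, 85 mm above the bench; y points level into the barrel along the bore, z up. The bore is 22 mm wide: the rod has 2 mm of play, and when let go partway its rear droops by about 0.036 rad (bring it level again before pushing on, or it wedges); it stays in once 50 mm or more deep
- extruder: bench extruder, fixed: aluminium barrel 35 mm outside diameter, 212 mm long, on two wooden blocks and a base board 75 mm wide that begins 23 mm behind the mouth; origin on the bench below the mouth, y along the bore. The follower's face is 129 to 161 mm inside the mouth at the start and 184 to 196 mm when home (set by a screw, unknown beforehand)
- follower (a joint): travel of the follower disc in the barrel along the bore, m: 0 is nearest the mouth, 0.055 is home against the end screw, a hard stop; starts between 0 and 0.02. Its face is a sprung rubber pad that gives about 1 mm for each 6 N (6 mm at most) and springs back slowly. It resists with about 7 N while it slides and stays where it is left
- fish: clay fish, 51 x 48 x 16 mm, on the bench; leave alone; origin under its centre
- moth: clay moth, 59 x 66 x 12 mm, on the bench; leave alone; origin under its centre
- rib: flat oval wooden rib, 52 x 83 x 8 mm, on the bench; leave alone; origin under its centre

How it is judged:
By the outcome, as a careful person would: the job done as asked, in the order asked, and still so for the second after the job is handed in, with the robot touching nothing.
It also fails if it takes over 72 s, if anything falls off the work surface, if the arm or the gripper's body presses on something with over 40 N, if the wrist force passes 120 N, or if a joint passes its speed limit or range.

## Robot

A 6-joint arm with a two-finger parallel gripper is mounted at the origin on a cart in front of the work surface, level with it; the furniture and walls round the work are solid. World frame = base frame: x ahead of the robot, y to its left, z up, the work surface at z = 0. Lengths are in m, angles in rad, forces in N, time in s.
With the tool pointing down it reaches from about 0.275 to 0.725 m from the base axis. Payload 15.9 kg.
Tool frame: the origin (TCP) lies on the mounting face of the last link; the fingertips stand 173 mm ahead of it and the grasp point (between the pads) lies 155 mm ahead of it; z points along the fingers, y is the line along which they close (so a half turn about z gives the same grasp; the last joint's range is limited). The gripper opens to 85 mm and grips with 20 to 120 N. Pads are 22 mm wide; open, the fingers measure 114 mm over their backs; the gripper's body (76 mm by 85 mm) begins 54 mm behind the grasp point. The pads swing forward as they close: fully open they stand 13 mm farther back than shut.
Start: joints at [1.133, 0.213, -0.034, 1.323, 0, 1.571], TCP at [0.212, 0.453, 0.405] pointing down, gripper open.
Joint ranges: [-2.98, 2.98], [-0.74, 1.72], [-1.14, 1.35], [-2.1, 2.04], [-1.57, 1.44], [-3.14, 3.14]. Speed limits (rad/s): [1.89, 1.89, 2.39, 2.57, 3.14, 3.14].

## Interface

Orientations are given as a unit quaternion [w, x, y, z].
In Python, from station import bot, claw, vision, finish_job gives the robot as it stands. Calls block until the motion is done:
- bot.reach(position, orientation): joint-space move of the TCP to a pose.
- bot.servo_line(position, ori=None, rate=0.15): straight line of the TCP; ori=None keeps the orientation; rate is the mean speed in m/s.
- bot.move_joints(angles): joint-space move.
- claw.open_jaws() and claw.close_gripper(): open the fingers fully, or close them until they stop; the grip force is fixed at half the most.
- bot.dwell(seconds).
- bot.solve_ik(position, orientation): joint angles nearest the present ones, or None.
- vision.camera(name): name is "side" or "top" or "wrist"; returns a dict with "image" (384x512x3 uint8, red, green, blue), "K" (3x3 intrinsics, pixels), "origin" and "attitude" of the camera in the world. Camera axes: x right, y down, z forward; pixel columns grow to the right and rows downward; lengths in m; the calibration is good to about 2 mm. The wrist camera is an equidistant fisheye: a pixel r from the principal point sees the ray r / f radians off the axis. A picture is of the moment at which its call begins. There is no depth.
A pose or a line that the arm cannot do raises bot.Unreachable and nothing moves.
- finish_job(): hands the job in; it is judged then, once.
Readings, each from a call of its own:
- bot.read_time(): time.
- bot.read_joint_pos(): joint angles.
- bot.read_qvel(): joint speeds.
- bot.read_joint_torque(): joint torques, N m.
- bot.read_position(): TCP position.
- bot.read_eef_rot(): TCP orientation.
- bot.read_force(): force on the tool from outside, world axes, zero at the start.
- bot.read_torque(): the same for the moment, N m.
- bot.read_gripper_width(): finger opening in m.
- bot.read_gripper_force(): force on a finger pad.
Only numpy, scipy, OpenCV 4.12 (cv2) and the standard library are available. Lean on these libraries where they do the work, as an engineer would, in place of code of your own. Each camera call takes 0.05 s, during which the arm holds its last target. There are 200 camera calls.

## Working session

There is one attempt and no reset: what is moved stays moved. The work goes in short steps, each a Python script; the robot and the scene stay as the last script left them, time stands still between calls to the robot, and variables do not carry over. Pictures are saved under pics/ and viewed, at most 10 in all, crops included, and the job is handed in when it is done.

```bash
ls; mkdir -p pics; cat > h.py <<'E'
import numpy as np, cv2
from station import bot, claw, vision, finish_job
from scipy.spatial.transform import Rotation as R
E
python3 - <<'E'
from h import *
for n in ["top","side"]:
    c=vision.camera(n); print(n,c["K"],c["origin"],c["attitude"])
    np.savez(f"pics/{n}0.npz",**{k:np.array(c[k]) for k in c})
    cv2.imwrite(f"pics/{n}0.png",cv2.resize(c["image"][:,:,::-1],(800,600),interpolation=cv2.INTER_CUBIC))
print(bot.read_time(),bot.read_eef_rot(),bot.read_force(),bot.read_gripper_width())
E
```

```text
pics
top [[420.61307315   0.         257.83005017]
 [  0.         420.61307315 198.21292311]
 [  0.           0.           1.        ]] [ 0.41621267 -0.21489208  0.94784548] [-0.02256478  0.71675866 -0.69618541  0.03276773]
side [[488.58064529   0.         256.3620497 ]
 [  0.         488.58064529 188.99488246]
 [  0.           0.           1.        ]] [0.53267341 0.71132578 0.77527755] [-0.0089611   0.01952506  0.89555741 -0.44442704]
0.1 [-1.05138184e-04  2.17185331e-01  9.76130263e-01 -4.80296589e-04] [-0.20870706  0.29290371  0.20128539] 0.0855702625842653
```

View pics/top0.png

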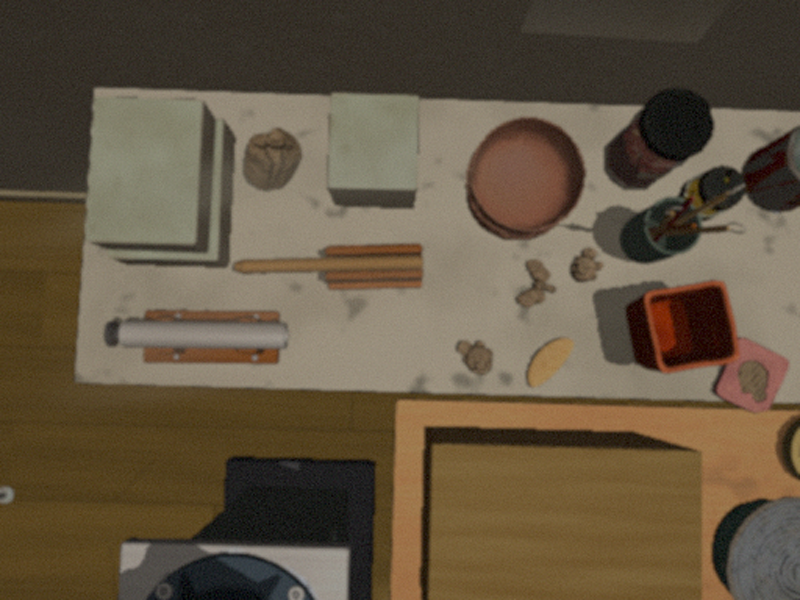

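View pics/side0.png

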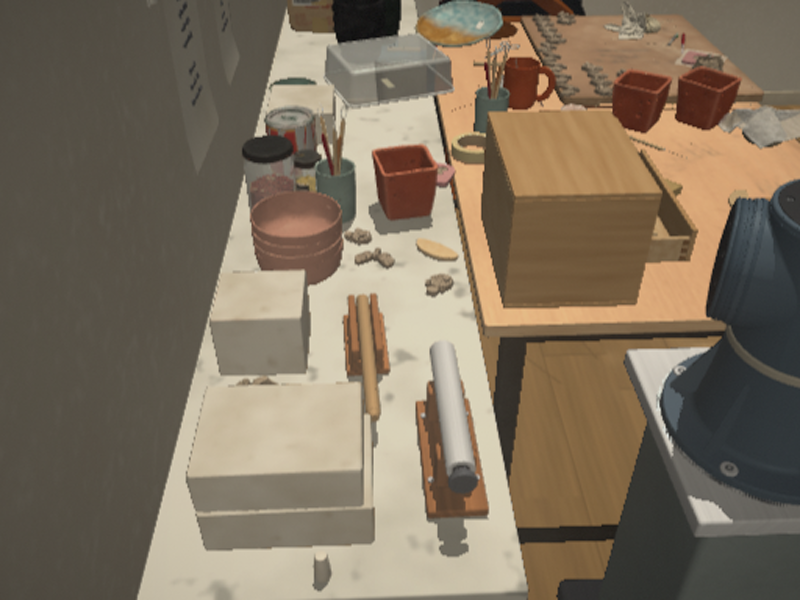

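The top view shows the rod with its nose on the left at (235,266) and its rear in the rest at (422,263). The barrel's mouth is on the right at about (288,334), and its screw end is on the left at (105,332). The side view agrees. Next I'll crop in for accurate pixel positions.

```bash
python3 - <<'E'
import numpy as np,cv2
def crop(n,x0,y0,w,h,s):
    im=np.load(f"pics/{n}0.npz")["image"][y0:y0+h,x0:x0+w,::-1]
    im=cv2.resize(im,None,fx=s,fy=s,interpolation=cv2.INTER_CUBIC)
    for i in range(0,w,10): cv2.line(im,(i*s,0),(i*s,5 if i%50 else 15),(0,0,255),1)
    for i in range(0,h,10): cv2.line(im,(0,i*s),(5 if i%50 else 15,i*s),(0,0,255),1)
    return im
a=crop("top",60,150,220,90,3); 
b=crop("side",210,180,110,150,4)
cv2.imwrite("pics/tc.png",cv2.convertScaleAbs(a,alpha=1.3)); cv2.imwrite("pics/sc.png",b)
E
```

```text
(no output)
```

View pics/tc.png

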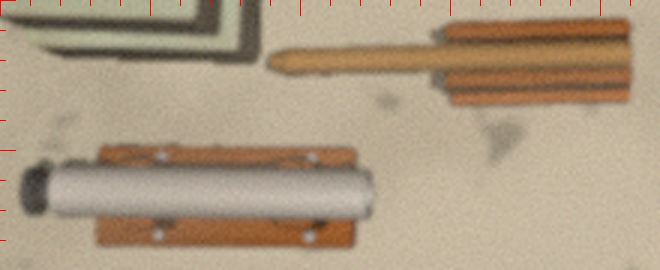

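View pics/sc.png

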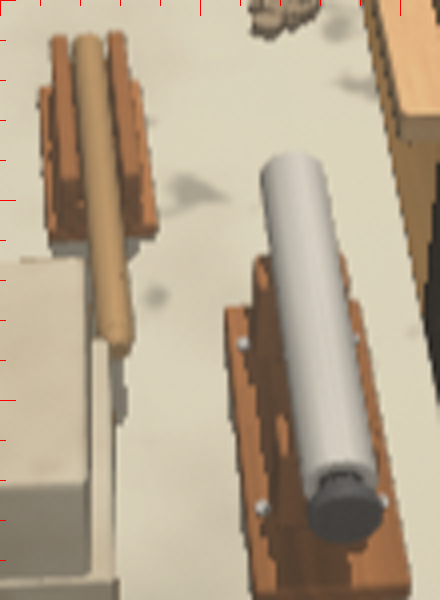

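The crops give these original-image pixels. In the top view the rod axis runs from (149.3,170.7) to (266.7,168.2), and the barrel axis from (93,213.3) to (180,214.7) with the mouth face near column 183.5. In the side view the rod nose is at (239.5,266) and its rear at (232,189). The barrel axis in the side view passes (284.3,230) and (294.5,292.5).

```bash
cat >> h.py <<'E'
def q2R(q): return R.from_quat(np.roll(q,-1)).as_matrix()
def onplane(n,uv,z):
    c=np.load(f"pics/{n}0.npz"); d=q2R(c["attitude"])@np.linalg.inv(c["K"])@[uv[0],uv[1],1.]
    return c["origin"]+d*(z-c["origin"][2])/d[2]
E
python3 - <<'E'
from h import *
np.set_printoptions(precision=4,suppress=True)
t=lambda x,y:(60+x/3,150+y/3); s=lambda x,y:(210+x/4,180+y/4)
for l,n,p,z in [("nose","top",t(268,62),.04),("rod","top",t(430,58),.04),("rear","top",t(631,54.5),.04),
 ("nose","side",s(118,348),.04),("rod","side",s(100,170),.04),("rearT","side",s(88,36),.05),
 ("bar","top",t(100,190),.085),("bar","top",t(350,194),.085),("mouth","top",t(371,194.5),.085),
 ("bar","side",s(297,200),.085),("bar","side",s(338,450),.085),("mouthtop","side",s(296,152),.1025),("endtop","side",s(340,465),.1025),
 ("restNear","top",t(447,37),.051),("restNearB","top",t(450,103),.0),("base R","top",t(355,148),.0),("base R","top",t(355,247),.0),("baseL","top",t(97,246),0)]:
    print(l,n,onplane(n,p,z))
E
```

```text
nose top [0.5405 0.0098 0.04  ]
rod top [ 0.547  -0.1068  0.04  ]
rear top [ 0.554  -0.2523  0.04  ]
nose side [0.5381 0.0074 0.04  ]
rod side [ 0.5462 -0.1318  0.04  ]
rearT side [ 0.5524 -0.2455  0.05  ]
bar top [0.4432 0.1082 0.085 ]
bar top [ 0.4454 -0.0614  0.085 ]
mouth top [ 0.4455 -0.0757  0.085 ]
bar side [ 0.4421 -0.0517  0.085 ]
bar side [0.4384 0.1186 0.085 ]
mouthtop side [ 0.4416 -0.07    0.1025]
endtop side [0.4408 0.1422 0.1025]
restNear top [ 0.5609 -0.1197  0.051 ]
restNearB top [ 0.519  -0.1184  0.    ]
base R top [ 0.4829 -0.0485  0.    ]
base R top [ 0.4088 -0.0517  0.    ]
baseL top [0.4041 0.1397 0.    ]
```

```bash
cat >> h.py <<'E'
RODC=np.array([.5463,-.1205,.04]); RODA=np.arctan2(.014,.259)   # yaw of y axis about z (ccw)
BOREA=.0185; MOUTH=np.array([.4440,-.072,.085])
def ydir(yaw,pitch=0): return np.array([-np.sin(yaw)*np.cos(pitch),np.cos(yaw)*np.cos(pitch),np.sin(pitch)])
def quat(yaw,pitch=0,s=1):
    """tool down; fingers close across a rod whose axis has this yaw, pitch (nose up +)"""
    d=ydir(yaw,pitch); y=s*np.array([np.cos(yaw),np.sin(yaw),0]); x=s*d  # x cross y = z
    z=np.cross(x,y); return np.roll(R.from_matrix(np.c_[x,y,z]).as_quat(),1)
def tcp(g,q,L=.155): return np.asarray(g)-L*q2R(q)[:,2]
def at(): 
    p=np.array(bot.read_position()); return p+.155*q2R(bot.read_eef_rot())[:,2]
np.set_printoptions(precision=4,suppress=True)
E
python3 - <<'E'
from h import *
g=RODC+.027*ydir(RODA)
for s in (1,-1):
    q=quat(RODA,0,s); print(s,q2R(q)[:,2],bot.solve_ik(tcp(g+[0,0,.1],q),q),bot.solve_ik(tcp(g,q),q),bot.solve_ik(tcp(MOUTH-.2*ydir(BOREA),q),q))
E
```

```text
1 [ 0.  0. -1.] [-0.17    0.3638 -0.1111  1.0958  0.      1.3468] [-0.17    0.4484 -0.2577  0.8648  0.      1.3468] [-0.5459  0.3511 -0.2788  0.9409  0.      0.9709]
-1 [ 0.  0. -1.] [-0.17    0.3638 -0.1111  1.0958  0.     -1.7948] [-0.17    0.4484 -0.2577  0.8648  0.     -1.7948] [-0.5459  0.3511 -0.2788  0.9409  0.     -2.1707]
```

```bash
python3 - <<'E'
from h import *
q=quat(RODA); g=RODC+.027*ydir(RODA)
bot.reach(tcp(g+[0,0,.16],q),q); print(bot.read_time(),bot.read_force())
bot.servo_line(tcp(g,q),rate=.12); print(bot.read_time(),bot.read_force(),at()-g)
claw.close_gripper(); print(bot.read_time(),bot.read_force(),bot.read_gripper_width(),bot.read_gripper_force())
bot.servo_line(tcp(g+[0,0,.1],q),rate=.1); print(bot.read_time(),bot.read_force(),bot.read_gripper_width())
# standoff: tip 30 mm before mouth
q=quat(BOREA); h=MOUTH-(.03+.103)*ydir(BOREA)
bot.servo_line(tcp(h+[0,0,.055],q),q,rate=.12)
bot.servo_line(tcp(h,q),q,rate=.1); bot.dwell(.2); print(bot.read_time(),bot.read_force(),at()-h)
ims=[]
for n,(x0,y0,w,hh,s) in dict(top=(140,160,160,80,5),side=(220,120,110,130,4)).items():
    c=vision.camera(n); np.savez(f"pics/{n}1.npz",image=c["image"])
    im=cv2.resize(c["image"][y0:y0+hh,x0:x0+w,::-1],None,fx=s,fy=s,interpolation=cv2.INTER_CUBIC)
    cv2.imwrite(f"pics/{n}1.png",im)
E
```

```text
2.3917 [-0.0236  0.3964  0.5937]
3.875 [0.1984 0.0155 0.3811] [ 0.0004 -0.0001  0.0006]
4.5 [-1.166   0.1456  2.3373] 0.018094607752183182 58.43653678894043
5.65 [-0.6558 -0.0508 -0.8225] 0.0182736989919265
7.9417 [ 0.6442 -0.1561 -0.5703] [ 0.0004 -0.0002  0.0006]
```

View pics/top1.png

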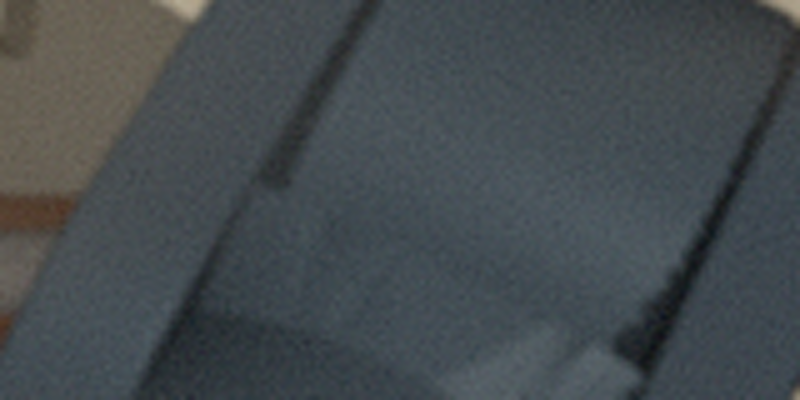

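View pics/side1.png

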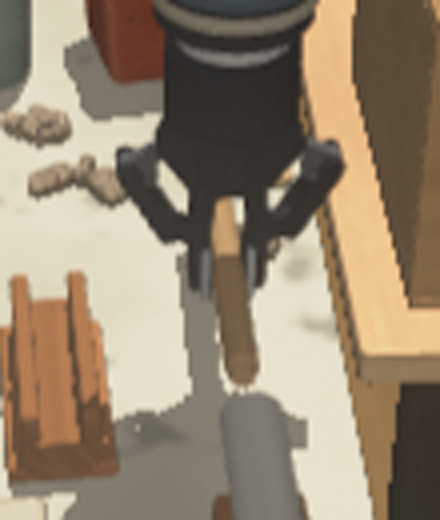

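The top view is blocked by the arm. The side view shows the rod held level, with its nose just behind the mouth at (241,378) and perhaps about 1 px left of the barrel axis. I'll measure this by edge gradients and look through the wrist camera.

```bash
python3 - <<'E'
from h import *
im=np.load("pics/side1.npz")["image"].astype(float)
def rows(y0,y1,xl,xr):
    for y in range(y0,y1,3): print(y, im[y,xl:xr].sum(1).astype(int)//3)
print("rod cols 268-292");rows(192,214,268,292)
print("bar cols 268-302");rows(226,250,268,302)
c=vision.camera("wrist"); print(c["K"],c["origin"],q2R(c["attitude"]))
np.savez("pics/w1.npz",**{k:np.array(c[k]) for k in c})
cv2.imwrite("pics/w1.png",cv2.resize(c["image"][:,:,::-1],(800,600)))
E
```

```text
rod cols 268-292
192 [ 76  87  97 112  84  90  87  90  91  92  92  92  89  90 116 133 180 195
 220 220 220 220 220 219]
195 [122 122 117 117 110 103  86  88  91  92  93  94  91  95 149 220 221 220
 221 220 220 220 220 220]
198 [124 124 123 123 124 120  97  87  90  92  93  94  93  90 121 220 220 220
 220 220 220 220 221 220]
201 [124 124 125 124 123 128 141  86  89  93  93  95  93  92  99 162 220 220
 220 220 220 220 219 217]
204 [124 124 123 124 124 144 211  84  88  89  93  94  95  94  93 131 220 220
 220 220 220 220 220 220]
207 [124 124 125 123 123 123 128 143  86  88  92  93  97  94  92  99 162 220
 220 220 220 220 220 220]
210 [125 125 125 125 124 124 140 197  88  97 101 103 104 102 100 100 133 220
 220 220 221 221 221 220]
213 [125 124 124 125 124 124 145 217 185  90  99 104 103 103 102 109 171 220
 220 220 220 221 221 221]
bar cols 268-302
226 [123 123 123 122 123 123 121 102 105 110 114 117 118 118 120 119 122 122
 122 119 116 113 109 112 124 124 124 124 144 220 220 220 220 220]
229 [121 122 122 123 123 123 121 111 102 108 113 116 118 119 118 119 120 122
 122 120 118 115 111 1
[... 400 characters left out ...]
19 120
 121 121 122 119 116 113 111 141 220 220 220 220 220 220 220 220]
241 [122 122 121 123 124 124 123 124 121 106 105 111 115 117 120 118 118 118
 120 121 122 120 117 115 110 115 170 220 220 220 220 220 220 220]
244 [121 121 121 123 122 112  84  81  80  84 102 108 113 116 118 120 119 118
 119 120 120 121 120 116 113 107 100 103 196 220 220 220 220 220]
247 [120 120 121 121 117  81  76  76  77  81  96 106 111 114 118 120 120 118
 118 120 119 121 120 118 114 109 101  84 125 220 220 220 220 220]
[[297.3186   0.     253.7583]
 [  0.     297.3186 191.1791]
 [  0.       0.       1.    ]] [ 0.4452 -0.1241  0.2101] [[ 0.9998  0.0178  0.0069]
 [ 0.0191 -0.9484 -0.3165]
 [ 0.0009  0.3166 -0.9486]]
```

View pics/w1.png

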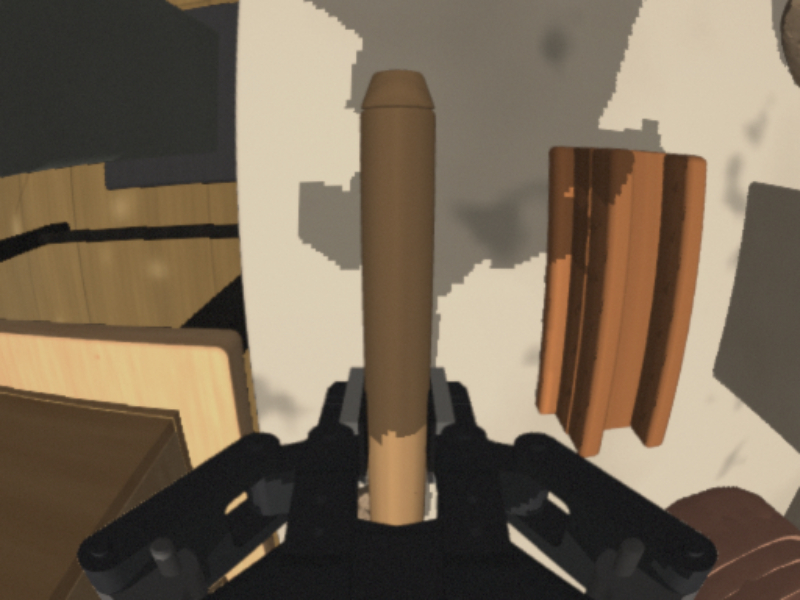

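```bash
python3 - <<'E'
from h import *
for r,c in [(195,278.2),(201,279.0),(207,279.8),(229,284.15),(235,284.9),(241,285.8)]:
    p=onplane("side",(c,r),.085); print(r,p, p[0]-(MOUTH[0]-np.tan(BOREA)*(p[1]-MOUTH[1])))
print(at())
E
```

```text
195 [ 0.4454 -0.1717  0.085 ] -0.00046400038989113934
201 [ 0.4453 -0.1496  0.085 ] -0.0001291584623573927
207 [ 0.4452 -0.1282  0.085 ] 0.00019535453732638652
229 [ 0.442  -0.0548  0.085 ] -0.0016770292704256229
235 [ 0.4421 -0.0362  0.085 ] -0.0012483317897735713
241 [ 0.4419 -0.0181  0.085 ] -0.0011384965651731194
[ 0.4466 -0.2051  0.0853]
```

```bash
cat >> h.py <<'E'
MOUTH[0]-=.0013
E
python3 - <<'E'
from h import *
q=quat(BOREA); off=np.zeros(3); f0=np.mean([bot.read_force() for _ in range(3)],0)
for d in [-.02,-.008,0,.004,.008,.012,.017,.023,.03,.038,.047,.056,.065,.075]:
    bot.servo_line(tcp(MOUTH+(d-.103)*ydir(BOREA)+off,q),q,rate=.04)
    f=np.array(bot.read_force())-f0; print(d,round(bot.read_time(),2),f,off[[0,2]],(at()-MOUTH)@ydir(BOREA)+.103)
    if f[1]<-12 or np.abs(f).max()>15: print("stop"); break
    off+=np.clip(.0001*f,-.0008,.0008)*[1,0,1]*(np.abs(f)>1.5)
np.save("off.npy",off)
E
```

```text
-0.02 8.49 [ 0.0473  0.716  -0.6365] [0. 0.] -0.019725361981038858
-0.008 8.94 [-0.7547  0.9086 -0.3609] [0. 0.] -0.007782305095033748
0 9.29 [0.4325 1.0327 0.1709] [0. 0.] 0.00022695166185934812
0.004 9.54 [0.4749 0.4224 0.6969] [0. 0.] 0.004165348933467372
0.008 9.79 [ 0.3715 -0.17   -0.8537] [0. 0.] 0.008162662611095148
0.012 10.04 [-0.1874 -0.8375 -0.0945] [0. 0.] 0.012200734595081086
0.017 10.32 [1.0552 0.469  0.0706] [0. 0.] 0.017212611615578716
0.023 10.62 [ 0.2824 -0.0578 -0.5567] [0. 0.] 0.023217549686737685
0.03 10.94 [-0.5809 -0.0988 -0.1628] [0. 0.] 0.030246095880204008
0.038 11.29 [-0.0371 -0.8344  0.0916] [0. 0.] 0.03824646289834194
0.047 11.67 [-0.1377  0.2066  0.0221] [0. 0.] 0.04722652933335475
0.056 12.04 [-0.169   0.8143 -0.3555] [0. 0.] 0.05625002359692158
0.065 12.42 [-0.3003 -0.3248  0.8006] [0. 0.] 0.06521334705346944
0.075 12.82 [-0.5962  0.3082  0.3207] [0. 0.] 0.07522580957393923
```

```bash
python3 - <<'E'
from h import *
c=vision.camera("side"); im=c["image"][110:270,210:330,::-1]
w=vision.camera("wrist")["image"][:,:,::-1]
a=cv2.resize(im,None,fx=3,fy=3,interpolation=cv2.INTER_CUBIC); b=cv2.resize(w[:200,150:350],(400,400))
a=cv2.copyMakeBorder(a,0,0,0,0,0); cv2.imwrite("pics/i2.png",np.hstack([a[:400],b]))
E
```

```text
(no output)
```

View pics/i2.png

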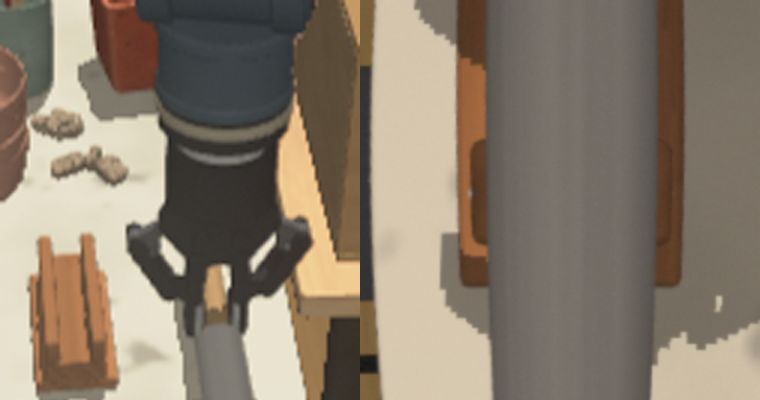

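The rod is in the bore and coaxial with the barrel: side view crop (215,300), wrist view with the barrel centred over it. I'll release, then regrip 20 mm from the rear with the tool pitched to match the droop, and bring the rod level.

```bash
python3 - <<'E'
from h import *
claw.open_jaws(); print(bot.read_time(),bot.read_force(),bot.read_gripper_width())
p=np.array(bot.read_position()); bot.servo_line(p+[0,0,.075],rate=.12)
P=.036; q=quat(BOREA,P); g=MOUTH+(.075-.240)*ydir(BOREA); g[2]=.078
print(bot.solve_ik(tcp(g,q),q))
bot.servo_line(tcp(g+[0,0,.075],q),q,rate=.12)
c=vision.camera("side"); im=cv2.resize(c["image"][130:240,220:320,::-1],None,fx=5,fy=5,interpolation=cv2.INTER_CUBIC)
cv2.imwrite("pics/i3.png",im); np.savez("pics/side3.npz",image=c["image"])
bot.servo_line(tcp(g,q),rate=.1); print(bot.read_time(),bot.read_force())
claw.close_gripper(); print(bot.read_time(),bot.read_force(),bot.read_torque(),bot.read_gripper_width(),bot.read_gripper_force())
E
```

```text
13.575 [ 0.8192 -0.0437 -0.2597] 0.08558449388462759
[-0.507   0.3373 -0.3194  0.9322  0.0311  1.0451]
16.6417 [ 0.3789 -0.0166  0.1128]
17.2667 [-0.6638 -0.2721  0.5891] [-0.0463 -0.0248 -0.0962] 0.01822569649835413 58.47154140472412
```

View pics/i3.png

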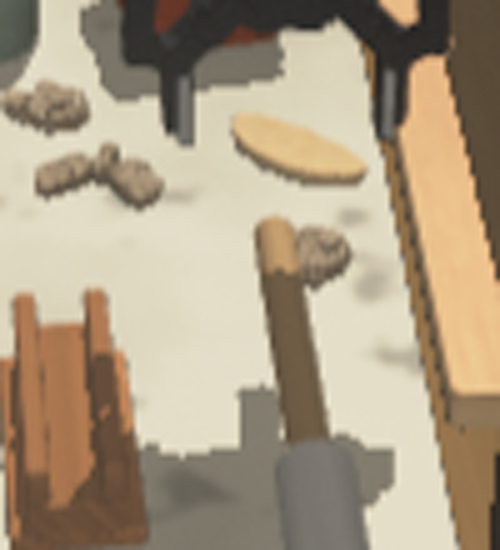

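```bash
cat > push.py <<'E'
from h import *
q=quat(BOREA); D=ydir(BOREA)
f0=np.mean([bot.read_force() for _ in range(3)],0)
off=np.zeros(3)
def go(d,rate=.04): bot.servo_line(tcp(MOUTH+(d-.240)*D+off,q),q,rate=rate)
def F():
    f=np.mean([bot.read_force() for _ in range(3)],0)-f0; return np.array([f[0],-f@D,f[2]])
go(.075,.03); print("level",bot.read_time(),F(),bot.read_torque())
d=.075; log=[]
while d<.200:
    d+=.004 if d<.122 else .001
    go(d); f=F()
    log.append((d,*f,*off[[0,2]],bot.read_time()))
    if (d<.122 and f[1]>6) or f[1]>11 or abs(f[0])>8 or abs(f[2])>8: break
    off+=np.clip(.0001*f,-.0004,.0004)*[1,0,1]*(np.abs(f)>1.2)
print(np.array(log)[::(3 if len(log)>40 else 1)]); print(np.array(log)[-6:],bot.read_torque())
np.savez("st.npz",d=d,off=off,f0=f0)
E
python3 push.py
```

```text
level 17.7167 [ 0.4966 -0.6057 -2.2199] [ 0.0646 -0.0014 -0.0187]
[[ 0.079   0.6895 -0.3912 -1.7683  0.      0.     17.9667]
 [ 0.091   0.3536  0.2367 -0.5195  0.0001 -0.0004 18.7167]
 [ 0.103   1.1866 -0.5343 -0.865   0.0001 -0.0006 19.4667]
 [ 0.115   0.7459 -0.0292 -1.8751  0.0001 -0.0006 20.2167]
 [ 0.124   1.3064 -0.9166 -1.3315  0.0001 -0.0008 20.9667]
 [ 0.127   0.9011  0.2609 -0.9923  0.0003 -0.0011 21.7167]
 [ 0.13    0.7292  0.5565 -0.6453  0.0003 -0.0011 22.4667]
 [ 0.133   0.7199 -0.075  -0.4232  0.0003 -0.0011 23.2167]
 [ 0.136   1.5525 -0.2915 -0.4475  0.0005 -0.0011 23.9667]
 [ 0.139   0.4423 -0.2585 -0.3628  0.0008 -0.0011 24.7167]
 [ 0.142   0.8172  0.4774  0.4567  0.0008 -0.0011 25.4667]
 [ 0.145  -0.314   8.297   0.7003  0.0008 -0.0012 26.2167]
 [ 0.148   0.0946  6.6408 -0.5602  0.0008 -0.0011 26.9667]
 [ 0.151   0.1427  7.2455 -0.477   0.0008 -0.0011 27.7167]
 [ 0.154  -0.9051  7.4065 -0.4814  0.0008 -0.0011 28.4667]
 [ 0.157   0.2761  7.8585 -1.213   0.0008 -0.0011 29.2167]
 [ 0.16   -0.6263  8.298   1.6396  0.0008 -0.0012 29.9667]
 [ 0.163   0.4483  6.8667 -0.79
[... 181 characters left out ...]
0.0008 -0.0011 32.9667]
 [ 0.175   0.0257  8.1119  0.7048  0.001  -0.0011 33.7167]
 [ 0.178   1.0512  6.3953 -0.8753  0.001  -0.0009 34.4667]
 [ 0.181   1.2367  7.1255 -1.4525  0.001  -0.0009 35.2167]
 [ 0.184  -1.2645  9.2     1.3849  0.0011 -0.0011 35.9667]
 [ 0.187   0.6454  6.2857  0.404   0.0011 -0.0009 36.7167]]
[[ 0.184  -1.2645  9.2     1.3849  0.0011 -0.0011 35.9667]
 [ 0.185   1.2317  7.3029 -0.9412  0.001  -0.0009 36.2167]
 [ 0.186  -0.0507  8.1286  0.6598  0.0011 -0.0009 36.4667]
 [ 0.187   0.6454  6.2857  0.404   0.0011 -0.0009 36.7167]
 [ 0.188   0.4825  9.7057 -0.2849  0.0011 -0.0009 36.9667]
 [ 0.189  -0.2608 11.6789 -0.6148  0.0011 -0.0009 37.2167]] [-2.3392  0.2254  0.0146]
```

Free travel showed about 0 N of bore friction, and the slide ran at about 7 N. The force is now rising at about 189 mm, so I'll ease up to 18 N and hold.

```bash
cat > lean.py <<'E'
from h import *
q=quat(BOREA); D=ydir(BOREA); S=np.load("st.npz"); d=float(S["d"]); off=S["off"]; f0=S["f0"]
def go(d): bot.servo_line(tcp(MOUTH+(d-.240)*D+off,q),q,rate=.03)
def F(): return -(np.mean([bot.read_force() for _ in range(6)],0)-f0)@D
t18=None; log=[]; ok=True
while True:
    f=F(); t=bot.read_time(); log.append((d*1e3,f,t))
    if f>25 or d>.203: print("abort"); ok=False; break
    if f>16.5 and t18 is None: t18=t
    if f<14: t18=None
    if t18 and t-t18>1.2: break
    if abs(18-f)>1: d+=np.clip((18-f)*.00008,-.0003,.0004); go(d)
    else: bot.dwell(.1)
print(np.array(log)); np.savez("st.npz",d=d,off=off,f0=f0)
E
python3 lean.py
```

```text
[[189.      11.6789  37.2167]
 [189.4     13.1484  37.4667]
 [189.7881  14.8637  37.7167]
 [190.039   15.0543  37.9667]
 [190.2747  16.6696  38.2167]
 [190.3811  17.4437  38.4667]
 [190.3811  17.0417  38.5667]
 [190.3811  17.6342  38.6667]
 [190.3811  17.683   38.7667]
 [190.3811  17.8627  38.8667]
 [190.3811  17.3731  38.9667]
 [190.3811  17.7525  39.0667]
 [190.3811  17.8959  39.1667]
 [190.3811  16.8056  39.2667]
 [190.4767  18.4319  39.5167]]
```

The force held at 17–18 N for over 1 s against a hard stop. Next is to let go and retreat.

```bash
python3 - <<'E'
from h import *
claw.open_jaws(); bot.dwell(.2); print(bot.read_time(),bot.read_force(),bot.read_gripper_width())
p=np.array(bot.read_position()); bot.servo_line(p+[0,0,.13],rate=.12); bot.servo_line(p+[-.05,-.12,.13],rate=.15); bot.dwell(.3)
print(bot.read_time(),bot.read_force())
c=vision.camera("side")["image"]
cv2.imwrite("pics/i4.png",cv2.resize(c[130:330,200:340,::-1],None,fx=3,fy=3,interpolation=cv2.INTER_CUBIC))
E
```

```text
40.375 [ 0.3666  0.407  -0.1104] 0.08548116336936236
42.925 [0.5401 0.6939 0.724 ]
```

View pics/i4.png

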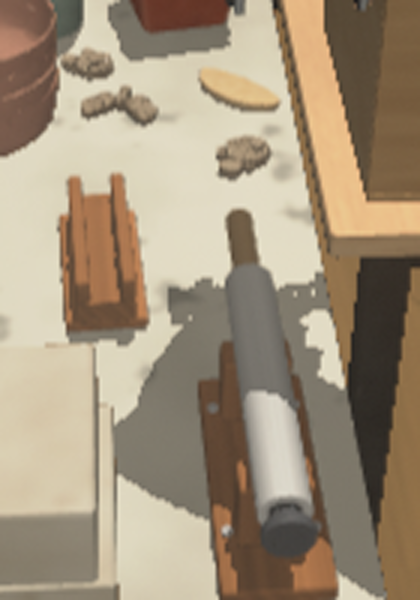

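The rod stands in the barrel with about 70 mm showing (rear end at (240,215)). The clay pieces and the rib are undisturbed and the gripper is clear.

```bash
python3 -c "
from h import *
print(finish_job())"
```

```text
the job is handed in; nothing more can be done
None
```

I handed the job in at about 43 s: the rod pushed the follower until it stopped firmly at about 190 mm, I leaned on it at 17–18 N for just over 1 s, then let go with the rod in the barrel and the clay pieces and rib undisturbed; no verdict came back.

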